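Let the ratchet jar clamp back off and put the jar in the tray

TASK

Free the green olive jar from the ratchet jar clamp: push the pawl's red tab, with a light touch (never more than 20 N), the way that swings the pawl off the ratchet wheel, and keep it lifted until the sliding jaw has crept all the way back. Only then lift the jar out and set it down gently, upright, in the white tray. Leave the other things on the counter where they are.

Things in the scene. Friction and masses are not known exactly. Their poses are not given: they have to be found in the camera images.
- clamp: Jar clamp, screwed down: white board 290 x 120 x 15 mm, long along its own x; origin under the board's centre, z up. In its frame (mm): jar axis at (-97, 0); aluminium V jaw on the jar's -x side, sliding jaw on its +x side (tops 60 above the counter, 50 wide); ratchet wheel at (33, 0); pawl pivot at (70, -38). All its parts turn with its yaw, which varies.
- wheel_axis (a point): Axis of the flat-lying ratchet wheel, at its top face, 40 mm above the counter. Steel, 72 mm diameter, 14 teeth; it turns clockwise from above as the jaw opens.
- pawl: Brass sprung pawl lying flat beside the wheel, z 30 to 42 mm above the counter; origin on its vertical pivot, 36 mm up. When seated its axes are parallel to the clamp's. One arm runs 38 mm along its +y to the nose, 5 mm deep in the wheel's teeth; the other runs 53 mm along its +x and carries the red tab. Let go, it springs back into the wheel.
- tab_nominal (a point): Middle of the slot that holds the upright red tab (fixed on the clamp, at clamp (115, -38), 57 mm above the counter, pawl seated). Tab: 22 mm along clamp x, 8 mm along y, z 42 to 72 mm above the counter. It is screwed fast anywhere in the slot, up to 8 mm off along clamp y either way: no reading tells where, feel for it. Free space 25 mm on its +y side, above the board (15 mm).
- pawl_pivot (a point): Top of the pawl's pivot, 45 mm above the counter. To lift the pawl push the tab's +y face towards the clamp's -y (clockwise from above). At the tab it resists with 3 to 5 N of spring plus the drag of the loaded tooth, 7 to 10 N in all; the force drops by a few N when the nose clears, after about 6.5 mm of travel at the tab. A hard stop ends the travel at about 8.5 mm.
- jaw (a joint): Sliding jaw, in m: 0 clamped on the jar, 0.025 (its stop) fully back. A spring with a damper drives it back along the clamp's +x in about 3 s, but only while the pawl is off the wheel; it catches on the next tooth (every 6.3 mm) if the pawl falls in again. Once back it stays back.
- jar: Closed green glass jar with a yellow lid, 62 mm diameter, 95 mm tall, 0.26 to 0.44 kg; origin at the centre of its underside, z up. At the start it stands on the clamp's board (15 mm above the counter) squeezed between the jaws, which reach 45 mm above its underside; take it above them, 65 to 90 mm above its underside.
- tray: White open tray, fixed on the counter, 170 x 150 x 40 mm outside (x, y, height), walls and floor 5 mm, origin under its centre, z up. It stands to the left or to the right of the clamp.
- notebooks: Orange and green notebook pile, 200 x 140 x 32 mm, bystander, origin under its centre.
- water: Clear water bottle with red cap, 66 mm diameter, 200 mm tall, bystander, origin under its centre.
- cup: Black plastic cup, 80 mm diameter, 100 mm tall, bystander, origin under its centre.
- spare_jar: Amber jar with brass lid, 62 mm diameter, 95 mm tall, bystander, origin under its centre.
Mind the look-alikes: they are no part of the job. There is more than one size of the jar; the one meant has the size given above. What is shaped like the tray but blue or yellow is not meant.

How it is judged (in metres and radians):
On the way, in this order (a step that is already met when the one before it is completed fails the run):
1. the jaw has run fully back (joint above 0.023 m) (value of joint jaw above 0.023 m), for 0.2 s.
2. the jar is lifted clear above the board (underside above 50 mm) (height (world z) of jar above 0.05 m), for 0.1 s.
At the end, for the whole second after the job is handed in: The jaw is fully back (above 0.023 m) and the jar stands upright (within 0.1 rad), at rest and released, on the tray's floor (value of joint jaw above 0.023 m and horizontal distance between jar and tray below 0.07 m and height (world z) of jar below 0.012 m and angle between jar's own z axis and vertical below 0.1 rad and linear speed of jar below 0.02 m/s and contact force between jar and the fingers below 0.1 N); the robot touches nothing.
It fails at once if the pawl or its tab is pushed with more than 20 N (contact force between pawl and the fingers above 20 N or contact force between pawl and the arm above 20 N).
It fails at once if the jar is pulled up out of the closed clamp (height (world z) of jar above 0.025 m and value of joint jaw below 0.02 m).
It fails at once if the jar is dropped (moving faster than 0.5 m/s, out of the fingers) (linear speed of jar above 0.5 m/s and contact force between jar and the fingers below 0.1 N).
It fails at once if a bystander is moved more than 30 mm (distance of any of notebooks, water, cup, spare_jar from where it was at the start of the episode above 0.03 m).
It also fails if it takes over 72 s, if anything falls off the work surface, if the arm or the gripper's body presses on something with over 40 N, if the wrist force passes 120 N, or if a joint passes its speed limit or range.

ROBOT

A 7-joint arm with a two-finger parallel gripper is mounted at the origin on the work surface. World frame = base frame: x ahead of the robot, y to its left, z up, the work surface at z = 0. Lengths are in mm, angles in rad, forces in N, time in s.
With the tool pointing down it reaches from about 425 to 950 mm from the base axis. Payload 16.7 kg.
Tool frame: the origin (TCP) lies at the very end of the fingers, on their centre line; the grasp point (between the pads) lies 19 mm behind it; z points along the fingers, y is the line along which they close (so a half turn about z gives the same grasp; the last joint's range is limited). The gripper opens to 94 mm and grips with 3 to 60 N. Pads are 16 mm wide; open, the fingers measure 119 mm over their backs; the gripper's body (75 mm by 177 mm) begins 78 mm behind the grasp point.
Start: joints at [1.091, 0.426, 0.074, 1.606, -0.034, 1.111, -0.067], TCP at [219.208, -638.375, 205.467] pointing down, gripper open.
Joint ranges: [-2.85, 2.85], [-0.5, 2.14], [-1.23, 1.37], [0.21, 2.46], [-1.02, 4.16], [0.16, 2.05], [-2.73, 2.73]. Speed limits (rad/s): [1.89, 1.89, 2.39, 2.39, 3.01, 3.01, 3.01].

INTERFACE

Orientations are given as a unit quaternion [x, y, z, w].
In Python, from bench import monitor, eyes, close_job, nets gives the robot as it stands.
- The arm moves only by the tool arm_command, never from a script. Its argument "commands" is a list of rows, each an object of numbers: "dx", "dy", "dz": the shift along the tool's x, y, z in mm; "turn": the turn about the tool's z in rad. In form: [{"dx": .., "dy": .., "dz": .., "turn": ..}, ...]. A call has 1 to 8 rows; each row shifts and turns the commanded pose from where the row before left it, along the tool's axes as they then stand; what a row does not reach is not made up. A row lasts 1/12 s, in which the tool goes at most 41.7 mm and 7.16 degrees, less where a joint would pass 70% of its speed; a pose out of reach is approached as far as the arm can. A call is refused whole if a number of a shift passes 41.7 or a number of a turn 0.125, either way. A call with a gripper value outside its range is refused whole. "hand" is the opening, from 0 (shut) to 1 (fully open), set as the call begins (left out, the last holds). The fingers move at their own pace and stop on an object; "grip_force" is the grip in N (left out, the last holds). Time passes only in rows, so rows that do not move let the fingers close. It gives the time, the measured TCP pose, the force, the opening and the grip force at its end, in the units of the state.
- monitor.read_state(): the state, without advancing time (a new reading comes with each control period).
- eyes.read_camera(name): name is "side" or "top"; returns a dict with "pixels" (384x512x3 uint8, blue, green, red), "depth" (384x512 float32, mm along the optical axis (not along the pixel's ray), 0 where there is no reading), "mtx" (3x3 intrinsics, pixels), "world_from_camera" (4x4, takes a point from camera to world coordinates). Camera axes: x right, y down, z forward; pixel columns grow to the right and rows downward; lengths in mm; the calibration is good to about 2 mm. A picture is of the moment at which its call begins.
- close_job(): hands the job in; it is judged then, once.
Trained networks look in a picture, given as the dict that the camera call returned (one of the last four; its "shot" number tells which), for a name from the list of things; names that differ only in an ending like _2 or _b are one class to them, and where a whole thing is asked for, a point or a joint stands for the part that bears it (a point fixed in the world has none). Each returns a list of dicts, best first, with "conf" (0 to 1); they miss things now and then, are a little off and sometimes report something else, mostly with a low value. They report only what shows in the picture. A call takes as long as a camera call. They do not tell look-alikes from the thing itself.
- nets.search_frame(picture, query): "centre" ([x, y, z] in mm, in the coordinates of the camera as it stood for that picture, good to about 4 mm: the middle of the surface that is visible of it).
- nets.regions_of(picture, query): "region" (384x512 bool, what is visible of it).
The state is a dict: "t": time; "q": joint angles; "joint_vel": joint speeds; "tau": joint torques, N m; "tool_pos": TCP position; "orientation": TCP orientation; "force": force on the tool from outside, world axes, zero at the start; "ft_torque": the same for the moment, N m; "grip_width": finger opening in mm; "finger_force": force on a finger pad.
Only numpy, scipy, OpenCV 4.12 (cv2) and the standard library are available. Lean on these libraries where they do the work, as an engineer would, in place of code of your own. Each camera call takes 0.05 s, during which the arm holds its last target. There are 200 camera calls.

## Working session

There is one attempt and no reset: what is moved stays moved. The work goes in short steps, Python scripts to look and compute and a tool call to move; the robot and the scene stay as the last step left them, time stands still between calls to the robot, and variables do not carry over. Pictures are saved under pics/ and viewed, at most 10 in all, crops included, and the job is handed in when it is done.

Besides the shell and the picture viewer there is one more tool, called in YAML: its name, and indented under it one key for each argument. arm_command: Moves the arm, as the interface text tells. Its arguments: {"type":"object","properties":{"commands":{"type":"array","items":{"type":"object","properties":{"dx":{"type":"number"},"dy":{"type":"number"},"dz":{"type":"number"},"turn":{"type":"number"}}}},"hand":{"type":"number"},"grip_force":{"type":"number"}},"required":["commands"]}

```bash
mkdir -p pics; ls
cat > h.py <<'E'
import numpy as np, cv2
from bench import monitor, eyes, close_job, nets
def w(pic,p):
    return (pic["world_from_camera"]@np.append(p,1))[:3]
def cloud(pic,mask=None):
    d=pic["depth"]; v,u=np.nonzero((d>0)&(mask if mask is not None else True))
    z=d[v,u]; K=pic["mtx"]
    P=np.c_[(u-K[0,2])/K[0,0]*z,(v-K[1,2])/K[1,1]*z,z,np.ones_like(z)]
    return (P@pic["world_from_camera"].T)[:,:3],u,v
E
python3 - <<'E'
from h import *
s=monitor.read_state()
print({k:np.round(v,3) for k,v in s.items()})
for n in ("top","side"):
    p=eyes.read_camera(n); cv2.imwrite(f"pics/{n}0.png",p["pixels"])
    print(n,np.round(p["world_from_camera"],3).tolist(),p["mtx"].tolist())
    for q in ("clamp","wheel_axis","pawl","tab_nominal","pawl_pivot","jar","tray","notebooks","water","cup","spare_jar"):
        for f in nets.search_frame(p,q)[:4]:
            print(q,round(f["conf"],2),np.round(w(p,f["centre"])).tolist())
E
```

```text
pics
{'t': np.float64(0.0), 'q': array([ 1.091,  0.427,  0.074,  1.607, -0.034,  1.111, -0.067]), 'joint_vel': array([ 0.001, -0.001,  0.   ,  0.   , -0.002, -0.001, -0.002]), 'tau': array([ 1.0000e-03, -9.3580e+01,  3.6670e+00, -4.5419e+01, -4.9000e-02,
        2.0000e-02,  0.0000e+00]), 'tool_pos': array([ 219.066, -638.   ,  204.76 ]), 'orientation': array([ 0.986,  0.165, -0.   , -0.001]), 'force': array([ 0.732,  0.374, -0.344]), 'ft_torque': array([0.024, 0.047, 0.019]), 'finger_force': np.float64(0.0), 'grip_width': np.float64(94.007)}
top [[0.016, -0.981, 0.192, 351.228], [-1.0, -0.017, -0.001, -79.689], [0.004, -0.191, -0.981, 1320.268], [0.0, 0.0, 0.0, 1.0]] [[444.07221776533646, 0.0, 261.76575338273614], [0.0, 444.07221776533646, 182.77275643638046], [0.0, 0.0, 1.0]]
clamp 0.61 [584.0, 34.0, 14.0]
wheel_axis 0.55 [583.0, 31.0, 16.0]
pawl 0.69 [798.0, 128.0, 53.0]
pawl 0.67 [630.0, 113.0, 39.0]
tab_nominal 0.83 [585.0, 37.0, 15.0]
tab_nominal 0.37 [632.0, 113.0, 43.0]
pawl_pivot 0.79 [584.0, 35.0, 11.0]
pawl_pivot 0.22 [633.0, 113.0, 40.0]
pawl_pivot 0.22 [575.0, -20.0, 54.
[... 586 characters left out ...]
8.50919345396636, 0.0, 257.9216499943774], [0.0, 348.50919345396636, 190.05128450946341], [0.0, 0.0, 1.0]]
wheel_axis 0.77 [582.0, 62.0, 15.0]
pawl 0.67 [628.0, 112.0, 42.0]
pawl 0.48 [585.0, 59.0, 13.0]
tab_nominal 0.93 [582.0, 58.0, 14.0]
tab_nominal 0.58 [493.0, 335.0, 27.0]
pawl_pivot 0.9 [581.0, 56.0, 10.0]
jar 0.75 [572.0, -59.0, 89.0]
jar 0.68 [408.0, -14.0, 93.0]
jar 0.66 [567.0, -172.0, 45.0]
jar 0.33 [491.0, 336.0, 30.0]
tray 0.75 [712.0, -384.0, 9.0]
tray 0.69 [472.0, -344.0, 3.0]
tray 0.64 [414.0, -574.0, 10.0]
notebooks 0.81 [489.0, 336.0, 29.0]
notebooks 0.48 [472.0, -343.0, 8.0]
water 0.57 [698.0, 373.0, 126.0]
cup 0.94 [783.0, 125.0, 68.0]
spare_jar 0.82 [763.0, -112.0, 68.0]
```

View pics/top0.png

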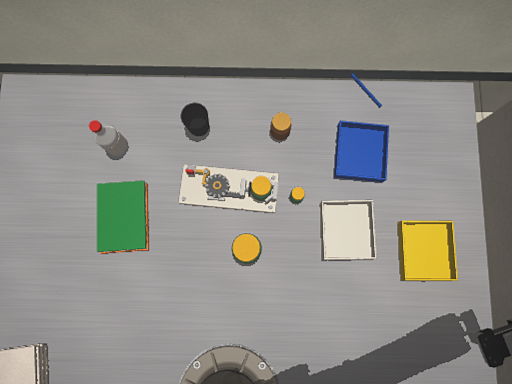

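View pics/side0.png

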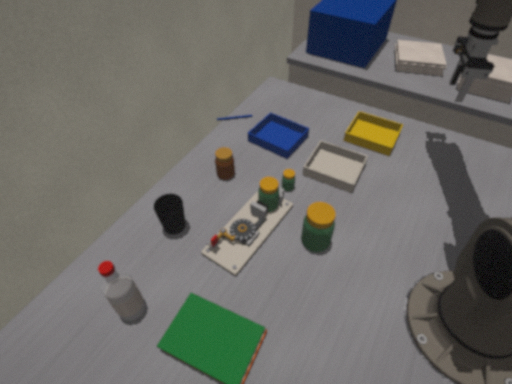

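The top view shows the clamp (180–278, 165–212) with the jar in it at (261,186). Its red tab is at (190,170) and the white tray at (348,230). The side view agrees. So clamp +x points to about world +y. Next I fit the poses from depth.

```bash
cat > fit.py <<'E'
from h import *
for n in ("top","side"):
    p=eyes.read_camera(n); P,u,v=cloud(p); C=p["pixels"][v,u].astype(int)
    print(n,"table z",np.median(P[(abs(P[:,0]-500)<40)&(abs(P[:,1]-180)<20),2]))
    near=(abs(P[:,0]-585)<130)&(abs(P[:,1]-20)<180)
    m=near&(P[:,2]>8)&(P[:,2]<22)&(C.min(1)>140)
    r=cv2.minAreaRect(P[m][:,:2].astype(np.float32)); print("board",r,np.median(P[m][:,2]),m.sum())
    red=near&(C[:,2]>120)&(C[:,1]<60)&(C[:,0]<70)
    if red.sum(): print("red",red.sum(),np.round(P[red].mean(0)),np.round(P[red].min(0)),np.round(P[red].max(0)))
    brass=near&(C[:,2]>140)&(C[:,0]<90)&(C[:,1]>90)&(P[:,2]<60)
    if brass.sum(): print("brass",brass.sum(),np.round(P[brass].mean(0)),np.round(np.percentile(P[brass],[2,98],axis=0)))
    lid=near&(C[:,2]>140)&(C[:,0]<90)&(C[:,1]>90)&(P[:,2]>103)&(P[:,1]>-120)
    print("lid",lid.sum(),np.round(P[lid].mean(0),1),np.round(np.percentile(P[lid],[2,98],axis=0)))
    if lid.sum()>5: print(cv2.minEnclosingCircle(P[lid][:,:2].astype(np.float32)))
    t=(abs(P[:,0]-472)<110)&(abs(P[:,1]+338)<110)&(C.min(1)>120)
    for lo,hi in((2,10),(34,46)):
        k=t&(P[:,2]>lo)&(P[:,2]<hi)
        if k.sum()>5: print("tray",lo,k.sum(),cv2.minAreaRect(P[k][:,:2].astype(np.float32)),np.median(P[k][:,2]))
    im=cv2.resize(p["pixels"][155:222,170:290] if n=="top" else p["pixels"][170:280,195:300],None,fx=5,fy=5,interpolation=cv2.INTER_CUBIC); cv2.imwrite(f"pics/{n}_crop.png",im)
E
python3 fit.py
```

```text
top table z -0.9866159387413518
board ((595.3693237304688, 19.108779907226562), (289.7598876953125, 129.70123291015625), 85.43952941894531) 13.720892146372307 2115
red 16 [627. 129.  70.] [625. 121.  59.] [629. 138.  74.]
brass 87 [608.  74.  41.] [[583.  42.  35.]
 [636. 112.  47.]]
lid 277 [580.4 -78.3 108.4] [[ 557. -101.  104.]
 [ 604.  -54.  114.]]
((580.509033203125, -78.01504516601562), 26.613210678100586)
tray 2 1828 ((471.72900390625, -337.42633056640625), (219.09698486328125, 219.46475219726562), 0.4733215570449829) 3.983710085638677
tray 34 322 ((470.9234313964844, -332.1024475097656), (167.759765625, 150.80337524414062), 0.9918635487556458) 38.28613180273703
side table z -0.6839557866256882
board ((592.1126708984375, 18.702468872070312), (285.02471923828125, 118.20297241210938), 85.72721099853516) 14.12301122582926 1449
red 9 [629. 131.  71.] [626. 125.  68.] [631. 139.  73.]
brass 22 [619.  92.  41.] [[599.  82.  36.]
 [639. 104.  44.]]
lid 195 [582.9 -77.6 109.2] [[ 560. -100.  107.]
 [ 606.  -55.  112.]]
((582.8125, -77.66969299316406), 26.198429107666016)
tray 2 903 ((470.34515380859375, -328.02337646484375), (189.2583465576172, 215.33932495117188), 89.46121978759766) 4.007688407295177
tray 34 110 ((472.2982482910156, -331.4459228515625), (170.75498962402344, 153.24465942382812), 1.8330063819885254) 38.38943816358295
```

View pics/top_crop.png

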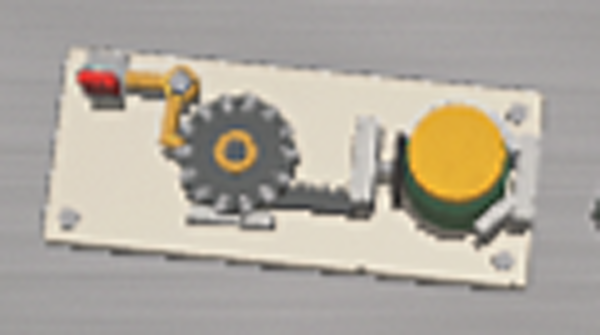

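The crop shows the red tab at the clamp's left end, the pawl pivot, the wheel and the jaws. My fit is: centre ≈ (590.5, 19), yaw ≈ 85.5°, jar at (581.5, −78), tray at (471.5, −332), tab seen around (628, 130). I'll turn the tool so its +x is clamp −y, close the fingers and approach.

arm_command:
  commands:
    - {"turn": 0.102}
    - {"turn": 0.102}
    - {"turn": 0.102}
    - {"turn": 0.103}
    - {"dx": 13.8,"dy": -33.2}
    - {"dx": 13.8,"dy": -33.2}
    - {"dx": 13.8,"dy": -33.2}
    - {"dx": 13.8,"dy": -33.2}
  hand: 0
  grip_force: 20

```text
invalid input at $.commands[0]: expected keys dx, dy, dz, turn
```

arm_command:
  commands:
    - {"dx": 13.8,"dy": -33.2}
    - {"dx": 13.8,"dy": -33.2}
    - {"dx": 13.8,"dy": -33.2}
    - {"dx": 13.8,"dy": -33.2}
    - {"dx": 13.8,"dy": -33.2}
    - {"dx": 13.8,"dy": -33.2}
    - {"dx": 13.8,"dy": -33.2}
    - {"dx": 13.8,"dy": -33.2}

```text
invalid input at $.commands[0]: expected keys dx, dy, dz, turn
```

arm_command:
  commands:
    - {"dx": 13.8,"dy": -33.2}
    - {"dx": 13.8,"dy": -33.2}
    - {"dx": 13.8,"dy": -33.2}
    - {"dx": 13.8,"dy": -33.2}
    - {"dx": 13.8,"dy": -33.2}
    - {"dx": 13.8,"dy": -33.2}
    - {}
    - {}

```text
invalid input at $.commands[0]: expected keys dx, dy, dz, turn
```

arm_command:
  commands:
    - {"dx": 0,"dy": 0,"dz": 0,"turn": 0.102}
    - {"dx": 0,"dy": 0,"dz": 0,"turn": 0.102}
    - {"dx": 0,"dy": 0,"dz": 0,"turn": 0.102}
    - {"dx": 0,"dy": 0,"dz": 0,"turn": 0.103}
    - {"dx": 13.8,"dy": -33.2,"dz": 0,"turn": 0}
    - {"dx": 13.8,"dy": -33.2,"dz": 0,"turn": 0}
    - {"dx": 13.8,"dy": -33.2,"dz": 0,"turn": 0}
    - {"dx": 13.8,"dy": -33.2,"dz": 0,"turn": 0}
  hand: 0
  grip_force: 20

```text
t: 1.97
tool_pos: [285.0, -508.8, 205.4]
orientation: [0.999, -0.039, -0.0, -0.0]
force: [0.6, -0.3, 0.4]
grip_width: 44.1
finger_force: 0.0
```

arm_command:
  commands:
    - {"dx": 13.8,"dy": -33.2,"dz": 0,"turn": 0}
    - {"dx": 13.8,"dy": -33.2,"dz": 0,"turn": 0}
    - {"dx": 13.8,"dy": -33.2,"dz": 0,"turn": 0}
    - {"dx": 13.8,"dy": -33.2,"dz": 0,"turn": 0}
    - {"dx": 13.8,"dy": -33.2,"dz": 0,"turn": 0}
    - {"dx": 13.8,"dy": -33.2,"dz": 0,"turn": 0}
    - {"dx": 13.8,"dy": -33.2,"dz": 0,"turn": 0}
    - {"dx": 13.8,"dy": -33.2,"dz": 0,"turn": 0}

```text
t: 2.63
tool_pos: [416.0, -252.5, 205.8]
orientation: [0.999, -0.039, 0.0, 0.0]
force: [1.0, -0.5, 0.1]
grip_width: 0.1
finger_force: 0.0
```

arm_command:
  commands:
    - {"dx": 13.8,"dy": -33.2,"dz": 0,"turn": 0}
    - {"dx": 13.8,"dy": -33.2,"dz": 0,"turn": 0}
    - {"dx": 13.8,"dy": -33.2,"dz": 0,"turn": 0}
    - {"dx": 13.8,"dy": -33.2,"dz": 0,"turn": 0}
    - {"dx": 13.8,"dy": -33.2,"dz": 0,"turn": 0}
    - {"dx": 13.8,"dy": -33.2,"dz": 0,"turn": 0}
    - {"dx": 0,"dy": 0,"dz": 0,"turn": 0}
    - {"dx": 0,"dy": 0,"dz": 0,"turn": 0}

```text
t: 3.3
tool_pos: [514.2, -60.0, 205.4]
orientation: [0.999, -0.037, 0.0, -0.0]
force: [0.1, -0.2, -0.6]
grip_width: 0.4
finger_force: 0.0
```

arm_command:
  commands:
    - {"dx": 13,"dy": -33.3,"dz": 0,"turn": 0}
    - {"dx": 13,"dy": -33.3,"dz": 0,"turn": 0}
    - {"dx": 13,"dy": -33.3,"dz": 0,"turn": 0}
    - {"dx": 13,"dy": -33.3,"dz": 0,"turn": 0}
    - {"dx": 13,"dy": -33.3,"dz": 0,"turn": 0}
    - {"dx": 13,"dy": -33.3,"dz": 0,"turn": 0}
    - {"dx": 0,"dy": 0,"dz": 35,"turn": 0}
    - {"dx": 0,"dy": 0,"dz": 35,"turn": 0}

```text
t: 3.97
tool_pos: [608.6, 132.6, 136.0]
orientation: [0.999, -0.038, 0.002, -0.001]
force: [0.4, 0.0, -1.6]
grip_width: 0.3
finger_force: 0.0
```

arm_command:
  commands:
    - {"dx": 0,"dy": 0,"dz": 25,"turn": 0}
    - {"dx": 0,"dy": 0,"dz": 0,"turn": 0}
    - {"dx": 0,"dy": 0,"dz": 0,"turn": 0}

```text
t: 4.22
tool_pos: [606.5, 129.8, 110.1]
orientation: [0.999, -0.04, -0.001, 0.0]
force: [0.2, -0.0, 0.2]
grip_width: 0.6
finger_force: 0.0
```

Run:
```python
from h import *
s=monitor.read_state(); print(np.round(s["tool_pos"],1),np.round(s["q"],2),np.round(s["orientation"],4),np.round(s["force"],2))
a=eyes.read_camera("side")["pixels"][140:300,150:330]; b=eyes.read_camera("top")["pixels"][120:240,150:330]
cv2.imwrite("pics/near.png",cv2.vconcat([cv2.resize(a,None,fx=2.2,fy=2.2,interpolation=2),cv2.resize(b,None,fx=2.2,fy=2.0,interpolation=2)])[:600])
```

```text
[606.5 129.8 110.1] [-0.07  0.46 -0.32  1.8   0.17  0.92 -2.11] [ 9.992e-01 -3.970e-02 -1.100e-03  4.000e-04] [ 0.16 -0.01  0.17]
```

View pics/near.png

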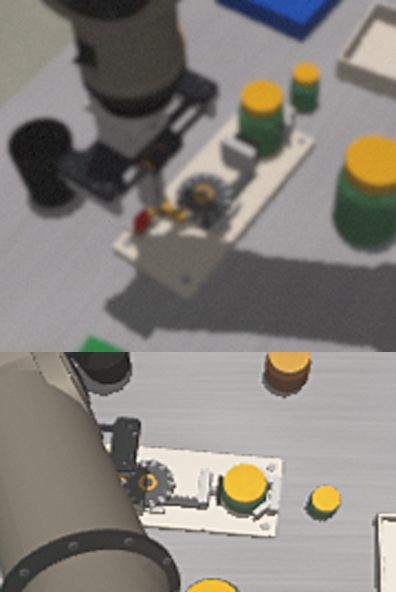

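The close view shows the fingers above the board, on the tab's robot side (tab at (140,217) in the side half), clear of the cup. I'll descend beside the tab.

arm_command:
  commands:
    - {"dx": 0,"dy": 0,"dz": 15,"turn": 0}
    - {"dx": 0,"dy": 0,"dz": 15,"turn": 0}
    - {"dx": 0,"dy": 0,"dz": 10,"turn": 0}
    - {"dx": 0,"dy": 0,"dz": 10,"turn": 0}
    - {"dx": 0,"dy": 0,"dz": 8,"turn": 0}
    - {"dx": 0,"dy": 0,"dz": 0,"turn": 0}
    - {"dx": 0,"dy": 0,"dz": 0,"turn": 0}

```text
t: 4.9
tool_pos: [607.0, 131.1, 52.7]
orientation: [0.999, -0.039, -0.0, -0.0]
force: [-0.7, -0.4, 0.1]
grip_width: 0.5
finger_force: 0.0
```

arm_command:
  commands:
    - {"dx": 1,"dy": 0,"dz": 0,"turn": 0}
    - {"dx": 1,"dy": 0,"dz": 0,"turn": 0}
    - {"dx": 1,"dy": 0,"dz": 0,"turn": 0}
    - {"dx": 1,"dy": 0,"dz": 0,"turn": 0}
    - {"dx": 0,"dy": 0,"dz": 0,"turn": 0}

```text
t: 5.32
tool_pos: [611.3, 130.7, 52.7]
orientation: [0.999, -0.039, 0.0, -0.0]
force: [0.2, -0.5, -0.0]
grip_width: 0.3
finger_force: 0.0
```

arm_command:
  commands:
    - {"dx": 1,"dy": 0,"dz": 0,"turn": 0}
    - {"dx": 1,"dy": 0,"dz": 0,"turn": 0}
    - {"dx": 0,"dy": 0,"dz": 0,"turn": 0}
    - {"dx": 0,"dy": 0,"dz": 0,"turn": 0}

```text
t: 5.65
tool_pos: [613.0, 130.6, 52.5]
orientation: [0.999, -0.039, 0.0, -0.0]
force: [0.3, 0.5, 0.2]
grip_width: 0.3
finger_force: 0.0
```

arm_command:
  commands:
    - {"dx": 1,"dy": 0,"dz": 0,"turn": 0}
    - {"dx": 1,"dy": 0,"dz": 0,"turn": 0}
    - {"dx": 0,"dy": 0,"dz": 0,"turn": 0}
    - {"dx": 0,"dy": 0,"dz": 0,"turn": 0}

```text
t: 5.98
tool_pos: [615.0, 130.5, 52.5]
orientation: [0.999, -0.039, -0.0, -0.0]
force: [-0.0, -0.2, 0.5]
grip_width: 0.4
finger_force: 0.0
```

arm_command:
  commands:
    - {"dx": 1,"dy": 0,"dz": 0,"turn": 0}
    - {"dx": 1,"dy": 0,"dz": 0,"turn": 0}
    - {"dx": 0,"dy": 0,"dz": 0,"turn": 0}
    - {"dx": 0,"dy": 0,"dz": 0,"turn": 0}

```text
t: 6.32
tool_pos: [616.3, 130.4, 52.4]
orientation: [0.999, -0.039, -0.001, 0.0]
force: [-5.0, 0.3, 3.5]
grip_width: 0.5
finger_force: 2.6
```

Contact at TCP x ≈ 616 mm, so the tab sits near the +y end of its slot. I'll push on in small steps.

arm_command:
  commands:
    - {"dx": 1,"dy": 0,"dz": 0,"turn": 0}
    - {"dx": 0,"dy": 0,"dz": 0,"turn": 0}
    - {"dx": 0,"dy": 0,"dz": 0,"turn": 0}

```text
t: 6.57
tool_pos: [617.0, 130.5, 52.3]
orientation: [0.999, -0.039, -0.001, 0.0]
force: [-7.8, 1.4, 4.0]
grip_width: 0.7
finger_force: 3.7
```

arm_command:
  commands:
    - {"dx": 1,"dy": 0,"dz": 0,"turn": 0}
    - {"dx": 0,"dy": 0,"dz": 0,"turn": 0}
    - {"dx": 0,"dy": 0,"dz": 0,"turn": 0}

```text
t: 6.82
tool_pos: [617.8, 130.6, 52.3]
orientation: [0.999, -0.039, -0.001, -0.0]
force: [-8.0, 2.0, 3.8]
grip_width: 0.6
finger_force: 4.1
```

arm_command:
  commands:
    - {"dx": 1,"dy": 0,"dz": 0,"turn": 0}
    - {"dx": 0,"dy": 0,"dz": 0,"turn": 0}
    - {"dx": 0,"dy": 0,"dz": 0,"turn": 0}

```text
t: 7.07
tool_pos: [618.8, 130.8, 52.3]
orientation: [0.999, -0.039, -0.001, -0.0]
force: [-8.9, 3.3, 4.4]
grip_width: 0.6
finger_force: 4.3
```

arm_command:
  commands:
    - {"dx": 1,"dy": 0,"dz": 0,"turn": 0}
    - {"dx": 0,"dy": 0,"dz": 0,"turn": 0}
    - {"dx": 0,"dy": 0,"dz": 0,"turn": 0}

```text
t: 7.32
tool_pos: [619.8, 130.9, 52.3]
orientation: [0.999, -0.039, -0.001, -0.0]
force: [-8.3, 3.2, 4.4]
grip_width: 0.2
finger_force: 4.3
```

arm_command:
  commands:
    - {"dx": 1,"dy": 0,"dz": 0,"turn": 0}
    - {"dx": 0,"dy": 0,"dz": 0,"turn": 0}
    - {"dx": 0,"dy": 0,"dz": 0,"turn": 0}

```text
t: 7.57
tool_pos: [621.4, 130.7, 52.4]
orientation: [0.999, -0.039, -0.0, -0.0]
force: [-3.5, 3.7, 0.3]
grip_width: 0.4
finger_force: 2.0
```

arm_command:
  commands:
    - {"dx": 1,"dy": 0,"dz": 0,"turn": 0}
    - {"dx": 0,"dy": 0,"dz": 0,"turn": 0}
    - {"dx": 0,"dy": 0,"dz": 0,"turn": 0}

```text
t: 7.82
tool_pos: [622.2, 130.7, 52.3]
orientation: [0.999, -0.039, -0.001, -0.0]
force: [-7.1, 3.8, 2.6]
grip_width: 0.6
finger_force: 3.1
```

arm_command:
  commands:
    - {"dx": 0.7,"dy": 0,"dz": 0,"turn": 0}
    - {"dx": 0,"dy": 0,"dz": 0,"turn": 0}
    - {"dx": 0,"dy": 0,"dz": 0,"turn": 0}

```text
t: 8.07
tool_pos: [622.8, 130.7, 52.3]
orientation: [0.999, -0.039, -0.001, -0.0]
force: [-5.6, 3.2, 1.6]
grip_width: 0.4
finger_force: 3.2
```

The force dropped to about 3.5–5.6 N, so the nose has cleared. I'll hold here while the jaw creeps back.

arm_command:
  commands:
    - {"dx": 0,"dy": 0,"dz": 0,"turn": 0}
    - {"dx": 0,"dy": 0,"dz": 0,"turn": 0}
    - {"dx": 0,"dy": 0,"dz": 0,"turn": 0}
    - {"dx": 0,"dy": 0,"dz": 0,"turn": 0}
    - {"dx": 0,"dy": 0,"dz": 0,"turn": 0}
    - {"dx": 0,"dy": 0,"dz": 0,"turn": 0}
    - {"dx": 0,"dy": 0,"dz": 0,"turn": 0}
    - {"dx": 0,"dy": 0,"dz": 0,"turn": 0}

```text
t: 8.73
tool_pos: [622.9, 130.7, 52.4]
orientation: [0.999, -0.039, -0.001, -0.0]
force: [-5.9, 4.8, 1.0]
grip_width: 0.4
finger_force: 3.2
```

arm_command:
  commands:
    - {"dx": 0,"dy": 0,"dz": 0,"turn": 0}
    - {"dx": 0,"dy": 0,"dz": 0,"turn": 0}
    - {"dx": 0,"dy": 0,"dz": 0,"turn": 0}
    - {"dx": 0,"dy": 0,"dz": 0,"turn": 0}
    - {"dx": 0,"dy": 0,"dz": 0,"turn": 0}
    - {"dx": 0,"dy": 0,"dz": 0,"turn": 0}
    - {"dx": 0,"dy": 0,"dz": 0,"turn": 0}
    - {"dx": 0,"dy": 0,"dz": 0,"turn": 0}

```text
t: 9.4
tool_pos: [622.8, 130.7, 52.3]
orientation: [0.999, -0.039, -0.001, -0.0]
force: [-6.1, 4.0, 1.8]
grip_width: 0.9
finger_force: 3.2
```

arm_command:
  commands:
    - {"dx": 0,"dy": 0,"dz": 0,"turn": 0}
    - {"dx": 0,"dy": 0,"dz": 0,"turn": 0}
    - {"dx": 0,"dy": 0,"dz": 0,"turn": 0}
    - {"dx": 0,"dy": 0,"dz": 0,"turn": 0}
    - {"dx": 0,"dy": 0,"dz": 0,"turn": 0}
    - {"dx": 0,"dy": 0,"dz": 0,"turn": 0}
    - {"dx": 0,"dy": 0,"dz": 0,"turn": 0}
    - {"dx": 0,"dy": 0,"dz": 0,"turn": 0}

```text
t: 10.07
tool_pos: [622.8, 130.7, 52.3]
orientation: [0.999, -0.039, -0.001, -0.0]
force: [-6.4, 3.6, 2.1]
grip_width: 0.7
finger_force: 3.2
```

arm_command:
  commands:
    - {"dx": 0,"dy": 0,"dz": 0,"turn": 0}
    - {"dx": 0,"dy": 0,"dz": 0,"turn": 0}
    - {"dx": 0,"dy": 0,"dz": 0,"turn": 0}
    - {"dx": 0,"dy": 0,"dz": 0,"turn": 0}
    - {"dx": 0,"dy": 0,"dz": 0,"turn": 0}
    - {"dx": 0,"dy": 0,"dz": 0,"turn": 0}
    - {"dx": 0,"dy": 0,"dz": 0,"turn": 0}
    - {"dx": 0,"dy": 0,"dz": 0,"turn": 0}

```text
t: 10.73
tool_pos: [622.8, 130.7, 52.3]
orientation: [0.999, -0.039, -0.001, -0.0]
force: [-5.9, 4.9, 1.0]
grip_width: 0.4
finger_force: 3.2
```

Run:
```python
from h import *
s=monitor.read_state(); print(s["t"],np.round(s["tool_pos"],1),np.round(s["force"],2))
for n in ("top","side"):
    p=eyes.read_camera(n); P,u,v=cloud(p)
    c=np.array([590.5,18.8]); yaw=1.492; ex=np.array([np.cos(yaw),np.sin(yaw)]); ey=np.array([-ex[1],ex[0]])
    X=(P[:,:2]-c)@ex; Y=(P[:,:2]-c)@ey
    m=(X>-62)&(X<15)&(abs(Y)<30)&(P[:,2]>50)&(P[:,2]<66)
    print(n,m.sum(),np.round(np.percentile(X[m],[5,50,95]),1) if m.sum() else "")
    if n=="side":
        cv2.imwrite("pics/jaw.png",cv2.resize(p["pixels"][150:280,180:320],None,fx=4,fy=4,interpolation=2))
```

```text
10.7333 [622.8 130.7  52.3] [-5.93  4.9   1.01]
top 114 [-43.7 -21.7 -12.8]
side 134 [-42.9 -17.6 -10.4]
```

View pics/jaw.png

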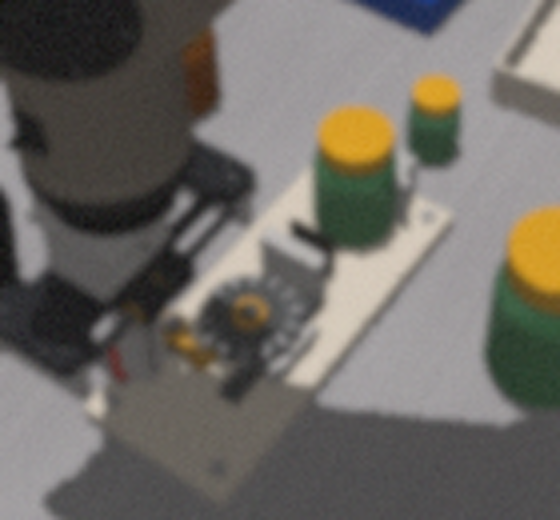

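The picture shows the jaw well away from the jar, at (300,250), and the rack sticking out past the wheel. I'll hold longer and check that it has stopped.

arm_command:
  commands:
    - {"dx": 0,"dy": 0,"dz": 0,"turn": 0}
    - {"dx": 0,"dy": 0,"dz": 0,"turn": 0}
    - {"dx": 0,"dy": 0,"dz": 0,"turn": 0}
    - {"dx": 0,"dy": 0,"dz": 0,"turn": 0}
    - {"dx": 0,"dy": 0,"dz": 0,"turn": 0}
    - {"dx": 0,"dy": 0,"dz": 0,"turn": 0}
    - {"dx": 0,"dy": 0,"dz": 0,"turn": 0}
    - {"dx": 0,"dy": 0,"dz": 0,"turn": 0}

```text
t: 11.5
tool_pos: [622.8, 130.7, 52.3]
orientation: [0.999, -0.039, -0.001, -0.0]
force: [-5.8, 3.8, 1.7]
grip_width: 0.5
finger_force: 3.2
```

arm_command:
  commands:
    - {"dx": 0,"dy": 0,"dz": 0,"turn": 0}
    - {"dx": 0,"dy": 0,"dz": 0,"turn": 0}
    - {"dx": 0,"dy": 0,"dz": 0,"turn": 0}
    - {"dx": 0,"dy": 0,"dz": 0,"turn": 0}
    - {"dx": 0,"dy": 0,"dz": 0,"turn": 0}
    - {"dx": 0,"dy": 0,"dz": 0,"turn": 0}
    - {"dx": 0,"dy": 0,"dz": 0,"turn": 0}
    - {"dx": 0,"dy": 0,"dz": 0,"turn": 0}

```text
t: 12.17
tool_pos: [622.8, 130.7, 52.4]
orientation: [0.999, -0.039, -0.001, -0.0]
force: [-5.7, 5.4, 3.2]
grip_width: 0.5
finger_force: 3.2
```

arm_command:
  commands:
    - {"dx": 0,"dy": 0,"dz": 0,"turn": 0}
    - {"dx": 0,"dy": 0,"dz": 0,"turn": 0}
    - {"dx": 0,"dy": 0,"dz": 0,"turn": 0}
    - {"dx": 0,"dy": 0,"dz": 0,"turn": 0}
    - {"dx": 0,"dy": 0,"dz": 0,"turn": 0}
    - {"dx": 0,"dy": 0,"dz": 0,"turn": 0}
    - {"dx": 0,"dy": 0,"dz": 0,"turn": 0}
    - {"dx": 0,"dy": 0,"dz": 0,"turn": 0}

```text
t: 12.83
tool_pos: [622.8, 130.7, 52.3]
orientation: [0.999, -0.039, -0.001, -0.0]
force: [-5.8, 4.5, 1.8]
grip_width: 0.6
finger_force: 3.2
```

```bash
cat > jaw.py <<'E'
from h import *
s=monitor.read_state(); print(s["t"],np.round(s["tool_pos"],1),np.round(s["force"],2))
c=np.array([590.5,18.8]); yaw=1.492; ex=np.array([np.cos(yaw),np.sin(yaw)]); ey=np.array([-ex[1],ex[0]])
for n in ("top","side"):
    p=eyes.read_camera(n); P,u,v=cloud(p)
    X=(P[:,:2]-c)@ex; Y=(P[:,:2]-c)@ey
    m=(X>-62)&(X<15)&(abs(Y)<30)&(P[:,2]>50)&(P[:,2]<66)
    print(n,m.sum(),np.round(np.percentile(X[m],[5,50,95]),1) if m.sum() else "", np.histogram(X[m],np.arange(-60,16,4))[0])
    lid=(P[:,2]>104)&(P[:,2]<118)&(abs(X+97)<40)&(abs(Y)<40)
    print("lid",lid.sum(),np.round(cv2.minEnclosingCircle(P[lid][:,:2].astype(np.float32))[0],1),np.round(P[lid].mean(0),1))
E
python3 jaw.py
```

```text
12.8333 [622.8 130.7  52.3] [-5.85  4.46  1.83]
top 114 [-43.3 -21.1 -12.9] [ 0  0  0  4 17  3  0  0 15 24 24 25  2  0  0  0  0  0]
lid 287 [582.2 -77.4] [581.6 -77.9 108.7]
side 131 [-42.9 -17.  -10.6] [ 0  0  0  3 10 16  0  0  3 18 22 32 27  0  0  0  0  0]
lid 232 [583.  -76.6] [582.8 -74.6 108.9]
```

The jaw stopped between 10.7 s and 12.8 s, about 25 mm back, and the jar stands at (582, −77.5). I'll let go of the tab, rise and go over the jar.

arm_command:
  commands:
    - {"dx": -5,"dy": 0,"dz": 0,"turn": 0}
    - {"dx": -7,"dy": 0,"dz": 0,"turn": 0}
    - {"dx": 0,"dy": 0,"dz": 0,"turn": 0}
    - {"dx": 0,"dy": 0,"dz": -30,"turn": 0}
    - {"dx": 0,"dy": 0,"dz": -35,"turn": 0}
    - {"dx": 0,"dy": 0,"dz": -35,"turn": 0}
    - {"dx": 0,"dy": 0,"dz": 0,"turn": 0}

```text
t: 13.52
tool_pos: [615.1, 131.5, 159.5]
orientation: [0.999, -0.039, 0.005, -0.001]
force: [1.4, -0.3, -0.0]
grip_width: 0.2
finger_force: 0.0
```

arm_command:
  commands:
    - {"dx": -2,"dy": 35,"dz": 0,"turn": 0}
    - {"dx": -2,"dy": 35,"dz": 0,"turn": 0}
    - {"dx": -2,"dy": 35,"dz": 0,"turn": 0}
    - {"dx": -2,"dy": 35,"dz": 0,"turn": 0}
    - {"dx": -2,"dy": 35,"dz": 0,"turn": 0}
    - {"dx": -2,"dy": 35,"dz": 0,"turn": 0}
    - {"dx": 0,"dy": 0,"dz": 0,"turn": 0}
    - {"dx": 0,"dy": 0,"dz": 0,"turn": 0}
  hand: 1

```text
t: 14.18
tool_pos: [583.2, -80.4, 152.7]
orientation: [0.999, -0.041, 0.0, 0.0]
force: [0.2, 1.0, -0.3]
grip_width: 50.4
finger_force: 0.0
```

```bash
python3 jaw.py; python3 -c "
from h import *
s=monitor.read_state();print(s['tool_pos'],s['grip_width'],s['q'],s['orientation'])"
```

```text
14.1833 [583.2 -80.4 152.7] [ 0.24  1.01 -0.27]
top 30 [-18.8 -15.6 -12.6] [ 0  0  0  0  0  0  0  0  0  0 13 16  1  0  0  0  0  0]
lid 0 [0. 0.] [nan nan nan]
side 131 [-43.1 -17.  -10.3] [ 0  0  0  3 13 12  0  0  5 17 19 35 27  0  0  0  0  0]
lid 223 [583.5 -76.1] [581.7 -74.2 108.8]
[583.60321295 -77.15062556 152.6323851 ] 58.54838762624 [ 0.2380767   0.35309964 -0.26711586  1.84280706  0.11138769  0.95940079
 -1.72613888] [ 9.99238910e-01 -3.90056200e-02  3.74059743e-04 -1.47848105e-04]jaw.py:10: RuntimeWarning: Mean of empty slice.
  print("lid",lid.sum(),np.round(cv2.minEnclosingCircle(P[lid][:,:2].astype(np.float32))[0],1),np.round(P[lid].mean(0),1))
  ret = um.true_divide(
```

The jaw is still back and the TCP is centred over the jar. I'll finish opening, descend and grip.

arm_command:
  commands:
    - {"dx": -1,"dy": 0,"dz": 0,"turn": 0}
    - {"dx": 0,"dy": 0,"dz": 0,"turn": 0}
    - {"dx": 0,"dy": 0,"dz": 0,"turn": 0}
    - {"dx": 0,"dy": 0,"dz": 0,"turn": 0}
    - {"dx": 0,"dy": 0,"dz": 0,"turn": 0}
    - {"dx": 0,"dy": 0,"dz": 0,"turn": 0}
  hand: 1

```text
t: 14.78
tool_pos: [582.3, -77.4, 152.5]
orientation: [0.999, -0.039, 0.0, -0.0]
force: [-0.7, -0.3, -0.3]
grip_width: 93.3
finger_force: 0.0
```

arm_command:
  commands:
    - {"dx": 0,"dy": 0,"dz": 20,"turn": 0}
    - {"dx": 0,"dy": 0,"dz": 20,"turn": 0}
    - {"dx": 0,"dy": 0,"dz": 20,"turn": 0}
    - {"dx": 0,"dy": 0,"dz": 10,"turn": 0}
    - {"dx": 0,"dy": 0,"dz": 8,"turn": 0}
    - {"dx": 0,"dy": 0,"dz": 0,"turn": 0}
    - {"dx": 0,"dy": 0,"dz": 0,"turn": 0}

```text
t: 15.37
tool_pos: [582.5, -77.6, 74.9]
orientation: [0.999, -0.039, 0.0, -0.0]
force: [0.2, 0.7, 0.1]
grip_width: 94.1
finger_force: 0.0
```

arm_command:
  commands:
    - {"dx": 0,"dy": 0,"dz": 0,"turn": 0}
    - {"dx": 0,"dy": 0,"dz": 0,"turn": 0}
    - {"dx": 0,"dy": 0,"dz": 0,"turn": 0}
    - {"dx": 0,"dy": 0,"dz": 0,"turn": 0}
    - {"dx": 0,"dy": 0,"dz": 0,"turn": 0}
    - {"dx": 0,"dy": 0,"dz": 0,"turn": 0}
    - {"dx": 0,"dy": 0,"dz": 0,"turn": 0}
    - {"dx": 0,"dy": 0,"dz": 0,"turn": 0}
  hand: 0
  grip_force: 25

```text
t: 16.03
tool_pos: [582.5, -78.1, 74.8]
orientation: [0.999, -0.039, 0.0, 0.0]
force: [-1.5, -2.8, 4.5]
grip_width: 60.3
finger_force: 25.0
```

arm_command:
  commands:
    - {"dx": 0,"dy": 0,"dz": -5,"turn": 0}
    - {"dx": 0,"dy": 0,"dz": -8,"turn": 0}
    - {"dx": 0,"dy": 0,"dz": -12,"turn": 0}
    - {"dx": 0,"dy": 0,"dz": -15,"turn": 0}
    - {"dx": 0,"dy": 0,"dz": -20,"turn": 0}
    - {"dx": 0,"dy": 0,"dz": -20,"turn": 0}
    - {"dx": 0,"dy": 0,"dz": -15,"turn": 0}
    - {"dx": 0,"dy": 0,"dz": -5,"turn": 0}

```text
t: 16.7
tool_pos: [583.4, -77.5, 177.8]
orientation: [0.999, -0.039, 0.002, -0.0]
force: [0.4, -0.4, -3.4]
grip_width: 60.8
finger_force: 25.0
```

Run:
```python
from h import *
s=monitor.read_state(); print(s["tool_pos"],s["force"],s["grip_width"],s["finger_force"])
p=eyes.read_camera("side"); q=eyes.read_camera("top")
for pp,n in((p,"side"),(q,"top")):
    P,u,v=cloud(pp); C=pp["pixels"][v,u].astype(int)
    t=(abs(P[:,0]-472)<110)&(abs(P[:,1]+338)<110)&(C.min(1)>120)&(P[:,2]>34)&(P[:,2]<46)
    print(n,cv2.minAreaRect(P[t][:,:2].astype(np.float32)))
cv2.imwrite("pics/lift.png",cv2.resize(p["pixels"][100:290,180:380],None,fx=3,fy=3,interpolation=2))
```

```text
[583.37266191 -77.47611506 177.84377847] [ 0.41675372 -0.36265096 -3.44144262] 60.831403293556214 24.989950527087785
side ((472.1914367675781, -333.1903076171875), (170.16909790039062, 153.512451171875), 1.90155029296875)
top ((470.97918701171875, -332.33251953125), (167.77711486816406, 150.7945098876953), 0.9712247252464294)
```

View pics/lift.png

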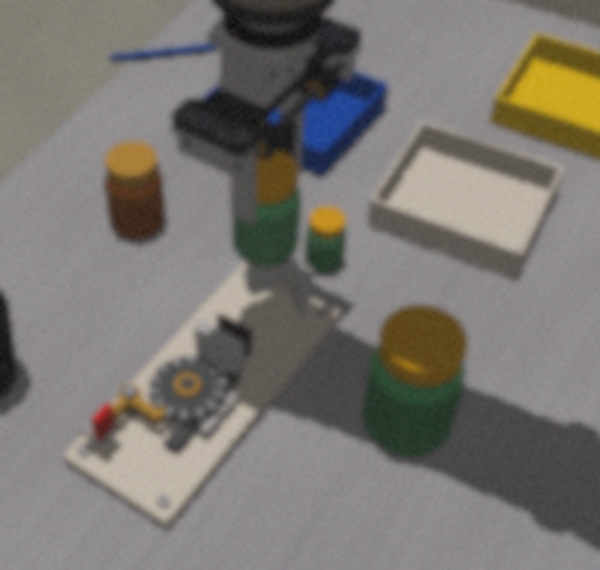

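The jar hangs upright at (265,225), clear of the board, and the jaw is back. I'll carry it to the tray.

arm_command:
  commands:
    - {"dx": -4.5,"dy": 13,"dz": 0,"turn": 0}
    - {"dx": -9.1,"dy": 26.3,"dz": 0,"turn": 0}
    - {"dx": -9.1,"dy": 26.3,"dz": 0,"turn": 0}
    - {"dx": -9.1,"dy": 26.3,"dz": 0,"turn": 0}
    - {"dx": -9.1,"dy": 26.3,"dz": 0,"turn": 0}
    - {"dx": -9.1,"dy": 26.3,"dz": 0,"turn": 0}
    - {"dx": -9.1,"dy": 26.3,"dz": 0,"turn": 0}
    - {"dx": -9.1,"dy": 26.3,"dz": 0,"turn": 0}

```text
t: 17.47
tool_pos: [497.2, -270.0, 173.3]
orientation: [0.999, -0.039, -0.001, -0.0]
force: [0.5, 0.4, -4.9]
grip_width: 60.4
finger_force: 25.0
```

arm_command:
  commands:
    - {"dx": -9.1,"dy": 26.3,"dz": 0,"turn": 0}
    - {"dx": -9.1,"dy": 26.3,"dz": 0,"turn": 0}
    - {"dx": -4.5,"dy": 13,"dz": 0,"turn": 0}
    - {"dx": 0,"dy": 0,"dz": 0,"turn": 0}
    - {"dx": 0,"dy": 0,"dz": 0,"turn": 0}
    - {"dx": 0,"dy": 0,"dz": 0,"turn": 0}

```text
t: 17.97
tool_pos: [471.0, -331.6, 173.7]
orientation: [0.999, -0.039, -0.0, -0.001]
force: [1.0, 0.7, -5.0]
grip_width: 60.1
finger_force: 25.0
```

Over the tray at (471, −332). Floor contact should come at TCP z ≈ 65.

arm_command:
  commands:
    - {"dx": 0,"dy": 0,"dz": 15,"turn": 0}
    - {"dx": 0,"dy": 0,"dz": 20,"turn": 0}
    - {"dx": 0,"dy": 0,"dz": 20,"turn": 0}
    - {"dx": 0,"dy": 0,"dz": 20,"turn": 0}
    - {"dx": 0,"dy": 0,"dz": 15,"turn": 0}
    - {"dx": 0,"dy": 0,"dz": 10,"turn": 0}
    - {"dx": 0,"dy": 0,"dz": 0,"turn": 0}
    - {"dx": 0,"dy": 0,"dz": 0,"turn": 0}

```text
t: 18.63
tool_pos: [471.4, -331.8, 74.5]
orientation: [0.999, -0.039, -0.0, -0.0]
force: [0.6, -1.0, -3.0]
grip_width: 60.4
finger_force: 25.0
```

arm_command:
  commands:
    - {"dx": 0,"dy": 0,"dz": 2,"turn": 0}
    - {"dx": 0,"dy": 0,"dz": 2,"turn": 0}
    - {"dx": 0,"dy": 0,"dz": 1,"turn": 0}
    - {"dx": 0,"dy": 0,"dz": 1,"turn": 0}
    - {"dx": 0,"dy": 0,"dz": 0,"turn": 0}
    - {"dx": 0,"dy": 0,"dz": 0,"turn": 0}

```text
t: 19.13
tool_pos: [471.1, -332.5, 68.6]
orientation: [0.999, -0.039, 0.0, 0.0]
force: [1.3, 0.4, -4.2]
grip_width: 59.8
finger_force: 25.0
```

arm_command:
  commands:
    - {"dx": 0,"dy": 0,"dz": 1,"turn": 0}
    - {"dx": 0,"dy": 0,"dz": 1,"turn": 0}
    - {"dx": 0,"dy": 0,"dz": 0,"turn": 0}
    - {"dx": 0,"dy": 0,"dz": 0,"turn": 0}

```text
t: 19.47
tool_pos: [471.1, -332.4, 66.4]
orientation: [0.999, -0.039, -0.0, -0.0]
force: [-0.5, -0.2, -4.7]
grip_width: 60.6
finger_force: 25.0
```

arm_command:
  commands:
    - {"dx": 0,"dy": 0,"dz": 1,"turn": 0}
    - {"dx": 0,"dy": 0,"dz": 0,"turn": 0}
    - {"dx": 0,"dy": 0,"dz": 0,"turn": 0}

```text
t: 19.72
tool_pos: [471.0, -332.4, 65.4]
orientation: [0.999, -0.039, -0.0, -0.0]
force: [-0.2, 0.1, -4.6]
grip_width: 60.3
finger_force: 25.0
```

arm_command:
  commands:
    - {"dx": 0,"dy": 0,"dz": 1,"turn": 0}
    - {"dx": 0,"dy": 0,"dz": 0,"turn": 0}
    - {"dx": 0,"dy": 0,"dz": 0,"turn": 0}

```text
t: 19.97
tool_pos: [471.3, -332.6, 64.8]
orientation: [0.999, -0.039, 0.0, 0.0]
force: [-0.4, 0.6, 2.3]
grip_width: 60.5
finger_force: 25.0
```

The force turned upward at z = 64.8, so the jar is on the tray floor. I'll open and retreat.

arm_command:
  commands:
    - {"dx": 0,"dy": 0,"dz": 0,"turn": 0}
    - {"dx": 0,"dy": 0,"dz": 0,"turn": 0}
    - {"dx": 0,"dy": 0,"dz": 0,"turn": 0}
    - {"dx": 0,"dy": 0,"dz": 0,"turn": 0}
    - {"dx": 0,"dy": 0,"dz": 0,"turn": 0}
    - {"dx": 0,"dy": 0,"dz": 0,"turn": 0}
    - {"dx": 0,"dy": 0,"dz": 0,"turn": 0}
    - {"dx": 0,"dy": 0,"dz": 0,"turn": 0}
  hand: 1

```text
t: 20.63
tool_pos: [471.1, -332.4, 64.5]
orientation: [0.999, -0.039, -0.0, -0.0]
force: [0.9, -0.4, 0.2]
grip_width: 94.1
finger_force: 0.0
```

arm_command:
  commands:
    - {"dx": 0,"dy": 0,"dz": -10,"turn": 0}
    - {"dx": 0,"dy": 0,"dz": -20,"turn": 0}
    - {"dx": 0,"dy": 0,"dz": -30,"turn": 0}
    - {"dx": 0,"dy": 0,"dz": -30,"turn": 0}
    - {"dx": 0,"dy": 0,"dz": -20,"turn": 0}
    - {"dx": 0,"dy": 0,"dz": 0,"turn": 0}
    - {"dx": 0,"dy": 0,"dz": 0,"turn": 0}
    - {"dx": 0,"dy": 0,"dz": 0,"turn": 0}

```text
t: 21.3
tool_pos: [470.8, -332.3, 174.4]
orientation: [0.999, -0.039, -0.0, -0.0]
force: [-0.6, 1.2, -0.0]
grip_width: 94.4
finger_force: 0.0
```

Run:
```python
from h import *
p=eyes.read_camera("side"); s=monitor.read_state(); print(s["t"],s["tool_pos"],s["force"],s["grip_width"])
P,u,v=cloud(p); C=p["pixels"][v,u].astype(int)
l=(abs(P[:,0]-471)<60)&(abs(P[:,1]+332)<60)&(P[:,2]>90)&(P[:,2]<106)&(C[:,2]>100)&(C[:,0]<90)
print(l.sum(),P[l].mean(0),np.polyfit(P[l][:,0],P[l][:,2],1))
cv2.imwrite("pics/end.png",cv2.resize(p["pixels"][80:290,180:400],None,fx=2.8,fy=2.8,interpolation=2))
```

```text
21.35 [ 470.63081268 -332.16139881  173.86884312] [-0.50097293 -0.66527702  0.09181673] 94.44655002476617
38 [ 484.55280625 -338.99349244   98.84939366] [9.29607531e-03 9.43449543e+01]
```

View pics/end.png

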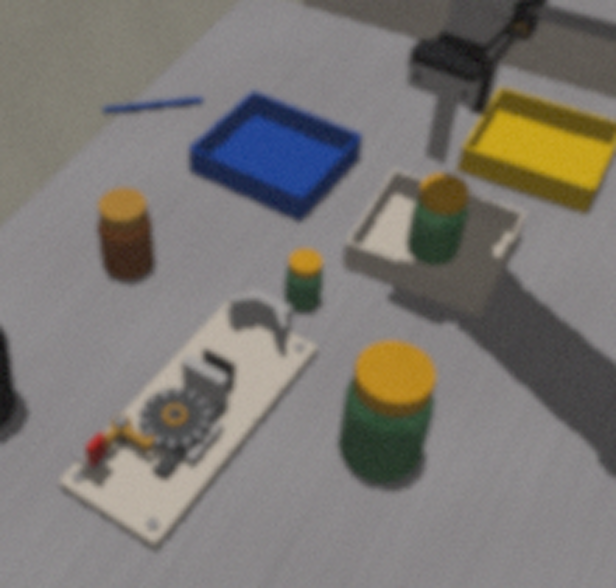

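The jar stands upright in the white tray at (438,220), released. The jaw is still back, and the other things in the picture are where they were.

```bash
python3 -c "
from bench import close_job
print(close_job())"
```

```text
the job is handed in; nothing more can be done
None
```

The jar is out of the clamp and standing upright, released, in the white tray; the jaw is fully back as far as the cameras show, and I handed the job in at about 21 s, though the hand-in returned no verdict.

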